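# Change over the raking lights on a carving

## Robot

A 7-joint arm with a two-finger parallel gripper is mounted at the origin on the work surface. World frame = base frame: x ahead of the robot, y to its left, z up, the work surface at z = 0. Lengths are in m, angles in rad, forces in N, time in s.
With the tool pointing down it reaches from about 0.425 to 0.875 m from the base axis. Payload 4.7 kg.
Tool frame: the origin (TCP) lies midway between the tips of the shut fingers; the grasp point (between the pads) lies 19 mm behind it; z points along the fingers, y is the line along which they close (so a half turn about z gives the same grasp; the last joint's range is limited). The gripper opens to 87 mm and grips with 3 to 60 N. Pads are 19 mm wide; open, the fingers measure 117 mm over their backs; the gripper's body (75 mm by 190 mm) begins 51 mm behind the grasp point.
Start: joints at [-1.313, 0.321, -0.07, 1.45, 0.023, 1.371, -0.057], TCP at [0.157, 0.631, 0.223] pointing down, gripper open.
Joint ranges: [-2.86, 2.86], [-0.3, 2.09], [-1.38, 1.24], [0.06, 2.45], [-1.56, 4.7], [0.09, 2.05], [-2.69, 2.69]. Speed limits (rad/s): [2.57, 2.57, 3.14, 3.14, 3.14, 3.14, 3.14].

## Interface

Orientations are given as a unit quaternion [w, x, y, z].
In Python, from plant import bot, viewer, ticket gives the robot as it stands.
- The arm moves only by the shell command python3 -m crank 'ROWS' [FORCE]. ROWS is a JSON object of lists of equal length, an entry for each row: "claw": the gripper command: -1 is shut, 1 is fully open, values between are in proportion; "offset": the shift along the tool's x, y, z each as a share of 0.1 m, from -1 to 1, a list of three; "angular": the turn, a rotation vector about the tool's x, y, z each as a share of 120 degrees, from -1 to 1, a list of three. In form: {"claw": [claw, ...], "offset": [[x, y, z], ...], "angular": [[rx, ry, rz], ...]}. A call has 1 to 5 rows; each row shifts and turns the commanded pose from where the row before left it, along the tool's axes as they then stand; what a row does not reach is not made up. A row lasts 1/8 s, in which the tool goes at most 62.5 mm and 10.7 degrees, less where a joint would pass 70% of its speed; a pose out of reach is approached as far as the arm can. A call with a number of a shift or a turn outside -1 to 1 is refused whole. A call with a gripper value outside its range is refused whole. The fingers move at their own pace and stop on an object; FORCE is the grip in N (left out, the last holds). Time passes only in rows, so rows that do not move let the fingers close. It gives the time, the measured TCP pose, the force, the opening and the grip force at its end, in the units of the state.
- bot.read_state(): the state, without advancing time (a new reading comes with each control period).
- viewer.read_camera(name): name is "scene" or "top" or "wrist"; returns a dict with "image" (420x560x3 uint8, red, green, blue), "K" (3x3 intrinsics, pixels), "view" (4x4, takes a point from world to camera coordinates). Camera axes: x right, y down, z forward; pixel columns grow to the right and rows downward; lengths in m; the calibration is good to about 2 mm. A picture is of the moment at which its call begins. There is no depth.
- ticket.finish_job(): hands the job in; it is judged then, once.
The state is a dict: "clock": time; "qpos": joint angles; "qvel": joint speeds; "joint_efforts": joint torques, N m; "tool_pos": TCP position; "tool_rot": TCP orientation; "ft_force": force on the tool from outside, world axes, zero at the start; "wrist_torque": the same for the moment, N m; "finger_gap": finger opening in m; "finger_force": force on a finger pad.
Only numpy, scipy, OpenCV 4.12 (cv2) and the standard library are available. Lean on these libraries where they do the work, as an engineer would, in place of code of your own. Each camera call takes 0.05 s, during which the arm holds its last target. There are 200 camera calls.

## Task

To read the carving, change over the two work lamps on the bench: switch the blue lamp off and the yellow lamp on. Nudge the white ridge of each lamp's slide switch fully across its detent; on is towards the lamp's lens, off is away from it.

Things in the scene. Friction and masses are not known exactly. Their poses are not given: they have to be found in the camera images.
- yellow_switch (a joint): Slide switch of the yellow lamp, in m: 0 = fully off (away from the lens), 0.018 = fully on (towards the lens); it starts off. Its detent resists with about 2 to 2.5 N, less towards mid travel (9 mm); from about 10 mm on it snaps the rest of the way by itself; let go before mid travel, it springs back. A green patch is bared behind the switch when on.
- yellow_ridge (a point): Centre of the top of the white ridge on the yellow lamp's switch, 58 mm above the bench; moves with the switch. The ridge stands 8 mm above the lamp's flat top, is 8 mm thick along the travel, 30 mm wide across. x = towards the lens (on), y = across the lamp, z = up. Mid travel is the middle of the lamp's top, which is flat for 60 mm either way along x.
- blue_switch (a joint): Slide switch of the blue lamp, same detent, in m: 0 = fully off, 0.018 = fully on (towards the lens); it starts on. Either lamp is a flat plastic box 150 mm long, 76 mm wide, top 50 mm above the bench, held fast by a magnetic foot (it does not move), with a black-framed pale lens on one short end and the switch in the middle of the top.
- blue_ridge (a point): Centre of the top of the white ridge on the blue lamp's switch, 58 mm above the bench, with the same sizes and axes as on the yellow lamp: x = towards its lens (on), so off is along -x; y = across the lamp, z = up.
There are look-alikes about, which are no part of the job. Leave any pink or turquoise look-alike of the part that bears yellow_switch alone.

How it is judged:
At the end, for the whole second after the job is handed in: The yellow lamp's switch is on (within 4 mm of its stop towards the lens) and the blue lamp's switch is off (within 4 mm of its stop away from the lens) (value of joint yellow_switch above 0.014 m and value of joint blue_switch below 0.004 m); the robot touches nothing.
It also fails if it takes over 35 s, if anything falls off the work surface, if the arm or the gripper's body presses on something with over 40 N, if the wrist force passes 120 N, or if a joint passes its speed limit or range.

## Working session

There is one attempt and no reset: what is moved stays moved. The work goes in short steps, Python scripts to look and compute and a shell command to move; the robot and the scene stay as the last step left them, time stands still between calls to the robot, and variables do not carry over. Pictures are saved under pics/ and viewed, at most 10 in all, crops included, and the job is handed in when it is done.

```bash
mkdir -p pics; python3 - <<'E'
from plant import bot,viewer
import cv2,numpy as np
for n in("top","scene"):
    c=viewer.read_camera(n); cv2.imwrite(f"pics/{n}0.png",c["image"][:,:,::-1]); np.savez(f"pics/{n}0.npz",**c)
s=bot.read_state();print(s["clock"],s["tool_pos"],s["tool_rot"],s["ft_force"])
E
```

```text
0.1 [0.15682595 0.63028879 0.2215785 ] [-6.31528248e-05  1.21580674e-01  9.92581176e-01 -8.62798148e-04] [-0.446458   -0.492452   -0.21504477]
```

View pics/top0.png

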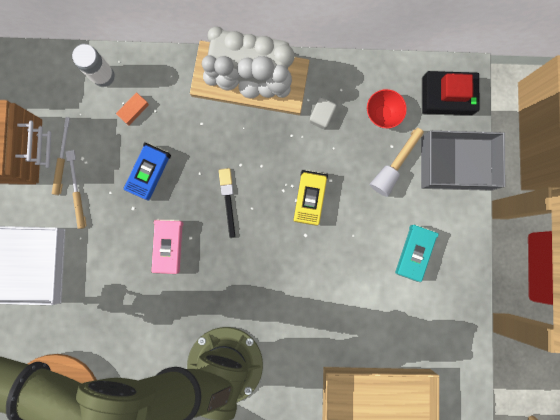

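View pics/scene0.png

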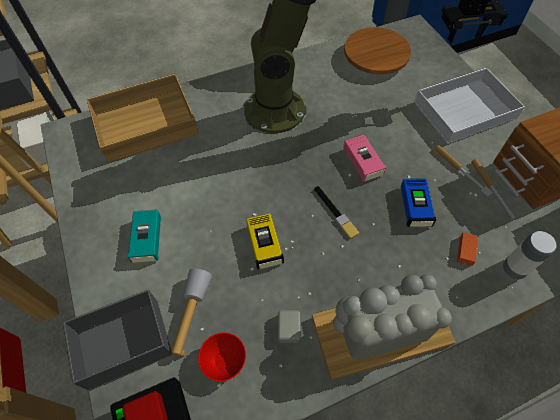

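Candidates in the top view are the yellow lamp (311,197), blue lamp (147,171), pink look-alike (167,247) and turquoise look-alike (417,253). By the description I want yellow and blue. Blue shows a green patch, so it is on. Next is a close crop of both.

```bash
python3 - <<'E'
import cv2,numpy as np
c=np.load("pics/top0.npz");im=c["image"];K=c["K"];V=c["view"]
h=cv2.cvtColor(im,cv2.COLOR_RGB2HSV)
def w(u,v,z):
    R=V[:3,:3];o=-R.T@V[:3,3];d=R.T@np.linalg.solve(K,[u,v,1]);return (o+d*(z-o[2])/d[2])[:2]
print("cam",-V[:3,:3].T@V[:3,3])
cr=[]
for n,lo,hi,(u,v) in(("yellow",20,35,(311,197)),("blue",105,125,(147,171))):
    x0,y0=u-35,v-35;s=8
    cr.append(cv2.resize(im[y0:y0+70,x0:x0+70],(390,390),interpolation=cv2.INTER_CUBIC))
    m=cv2.inRange(h,(lo,120,110 if n=="yellow" else 120),(hi,255,255));k=np.zeros_like(m);k[y0:y0+70,x0:x0+70]=m[y0:y0+70,x0:x0+70]
    r=cv2.minAreaRect(cv2.findNonZero(k));b=cv2.boxPoints(r);print(n,r,[w(*p,.05).round(4) for p in b],[p.round(1) for p in b])
    print("centre",w(*r[0],.05))
cv2.imwrite("pics/crop0.png",np.hstack(cr)[:,:,::-1])
E
```

```text
cam [ 0.33168751 -0.12192623  1.57152409]
yellow ((309.81085205078125, 198.1351318359375), (25.975038528442383, 50.306087493896484), 9.462322235107422) [array([ 0.4247, -0.1892]), array([ 0.5721, -0.2102]), array([ 0.5616, -0.2862]), array([ 0.4142, -0.2646])] [array([292.9, 220.8], dtype=float32), array([301.1, 171.2], dtype=float32), array([326.8, 175.5], dtype=float32), array([318.5, 225.1], dtype=float32)]
centre [ 0.49288187 -0.2375104 ]
blue ((145.33216857910156, 171.96917724609375), (27.22823143005371, 49.656349182128906), 24.443954467773438) [array([0.5048, 0.3105]), array([0.6403, 0.2569]), array([0.6089, 0.1829]), array([0.4737, 0.237 ])] [array([122.7, 188.9], dtype=float32), array([143.2, 143.7], dtype=float32), array([168., 155.], dtype=float32), array([147.5, 200.2], dtype=float32)]
centre [0.55667814 0.24691637]
```

View pics/crop0.png

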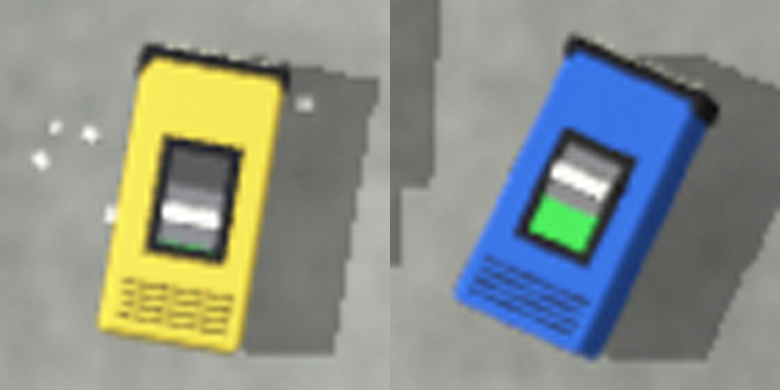

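The crop shows both lamps with the lens at the top of the image. The yellow ridge is at crop (190,214), on the off side. The blue ridge is at crop (579,181), on the lens side with green bared behind it. Next I compute positions and axes.

```bash
cat > h.py <<'E'
import numpy as np
from scipy.spatial.transform import Rotation as Ro
def w(c,u,v,z):
    V=c["view"];R=V[:3,:3];o=-R.T@V[:3,3];d=R.T@np.linalg.solve(c["K"],[u,v,1]);return (o+d*(z-o[2])/d[2])
def rot(s): return Ro.from_quat(np.roll(s["tool_rot"],-1))
E
python3 - <<'E'
from h import *
from plant import bot
c=np.load("pics/top0.npz");k=70/390
f=lambda x,y,o,z:w(c,(x+.5)*k-.5+o[0],(y+.5)*k-.5+o[1],z)
s=bot.read_state();R=rot(s);print("tool axes\n",R.as_matrix().round(3))
for n,o,r,win,dx in(("yellow",(276,162),(190,214),[(162,137),(242,148),(226,262),(147,252)],0),("blue",(112,136),(189,181),[(177,130),(245,157),(196,265),(128,237)],0)):
    W=np.array([f(*p,o,.05) for p in win]);d=(W[0]+W[1]-W[2]-W[3])[:2];d/=np.linalg.norm(d)
    rg=f(*r,o,.058);print(n,"ridge",rg,"mid",W.mean(0),"axis",d,np.degrees(np.arctan2(d[1],d[0])),"ridge along",(rg-W.mean(0))[:2]@d)
    print(" delta tool", R.inv().apply(rg-s["tool_pos"]))
E
```

```text
tool axes
 [[-0.97   0.241 -0.   ]
 [ 0.241  0.97  -0.002]
 [-0.    -0.002 -1.   ]]
yellow ridge [ 0.48654047 -0.23666978  0.058     ] mid [ 0.49503104 -0.23937596  0.05      ] axis [ 0.99360096 -0.11294748] -6.485253073353765 ridge along -0.00874190029987
 delta tool [-0.52920006 -0.76146508  0.16493935]
blue ridge [0.56695917 0.24496735 0.058     ] mid [0.55958664 0.24780949 0.05      ] axis [ 0.92876459 -0.37067013] -21.75695184876437 ridge along 0.007900846083482667
 delta tool [-0.49099456 -0.27465801  0.16409485]
```

```bash
python3 -m crank '{"claw":[-1,-1,-1,-1,-1],"offset":[[-0.51,-0.28,0],[-0.51,-0.28,0],[-0.51,-0.28,0],[-0.51,-0.28,0],[-0.51,-0.28,0]],"angular":[[0,0,0],[0,0,0],[0,0,0],[0,0,0],[0,0,0]]}' 10
python3 -m crank '{"claw":[-1,-1,-1,-1,-1],"offset":[[-0.51,-0.28,0],[-0.51,-0.28,0],[-0.51,-0.28,0],[-0.51,-0.28,0],[0,0,0]],"angular":[[0,0,0],[0,0,0],[0,0,0],[0,0,0],[0,0,0.065]]}'
python3 - <<'E'
from h import *
from plant import bot
s=bot.read_state();R=rot(s);print(s["clock"],s["tool_pos"],R.as_matrix().round(3),s["ft_force"])
print(R.inv().apply(np.array([.5874,.2368,.12])-s["tool_pos"]))
E
```

```text
clock: 0.72
tool_pos: [0.3717, 0.4317, 0.2223]
tool_rot: [-0.0, 0.122, 0.993, -0.0]
ft_force: [0.7, 1.0, -0.5]
finger_gap: 0.0453
finger_force: 0.0
clock: 1.35
tool_pos: [0.5454, 0.2688, 0.222]
tool_rot: [0.001, 0.195, 0.981, -0.002]
ft_force: [-1.2, 0.8, 0.5]
finger_gap: 0.0019
finger_force: 0.0
1.35 [0.54540912 0.26884427 0.22203447] [[-0.924  0.383  0.001]
 [ 0.383  0.924 -0.003]
 [-0.003 -0.003 -1.   ]] [-1.24221102  0.82007805  0.5459018 ]
[-0.05080753 -0.01323637  0.10219832]
```

```bash
python3 -m crank '{"claw":[-1,-1,-1],"offset":[[-0.51,-0.13,0.3],[0,0,0.5],[0,0,0.2]],"angular":[[0,0,0],[0,0,0],[0,0,0]]}'
python3 - <<'E'
from h import *
from plant import bot,viewer
import cv2
c=viewer.read_camera("wrist");cv2.imwrite("pics/w1.png",c["image"][:,:,::-1]);np.savez("pics/w1.npz",**c)
s=bot.read_state();print(s["tool_pos"])
E
```

```text
clock: 1.72
tool_pos: [0.582, 0.2433, 0.1188]
tool_rot: [-0.002, 0.189, 0.982, -0.002]
ft_force: [-0.6, 0.7, -0.2]
finger_gap: 0.0003
finger_force: 0.0
[0.58108796 0.24380591 0.11741637]
```

View pics/w1.png

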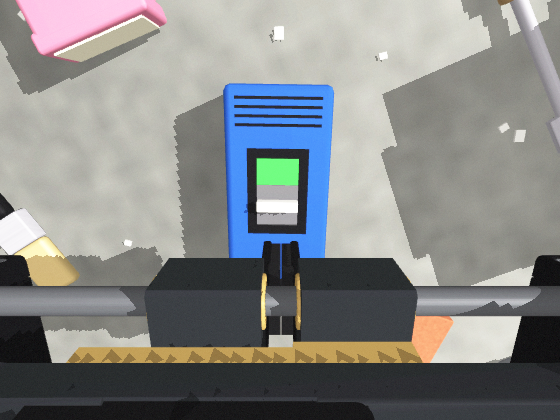

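The wrist view shows the blue lamp with its ridge at about (277,207) and the green patch at (277,172). The shut fingertips are at about (281,245), on the lens side. Now I fix the ridge from this view.

```bash
python3 - <<'E'
from h import *
from plant import bot
c=np.load("pics/w1.npz");s=bot.read_state();R=rot(s);t=s["tool_pos"]
r=w(c,277,206,.058);print("ridge",r)
a=w(c,277.5,150,.05);b=w(c,277.5,232,.05);print("mid",(a+b)/2)
print("tool delta to ridge",R.inv().apply(r-t),"yaw",R.as_matrix()[:2,0])
p=c["view"][:3,:3]@t+c["view"][:3,3];p=c["K"]@p;print("tcp px",p/p[2])
a=w(c,225,95,.05)-w(c,230,250,.05);print(-a/np.linalg.norm(a))
E
```

```text
ridge [0.56982062 0.24374569 0.058     ]
mid [0.56262303 0.246933   0.05      ]
tool delta to ridge [ 0.01011994 -0.00389782  0.059495  ] yaw [-0.92884476  0.37042921]
tcp px [283.3298904  255.52952534   1.        ]
[ 0.92258789 -0.38578696 -0.        ]
```

```bash
python3 -m crank '{"claw":[-1,-1,-1],"offset":[[-0.13,-0.04,0],[0,0,0.5],[0,0,0.1]],"angular":[[0,0,0],[0,0,0],[0,0,0]]}'; python3 -m crank '{"claw":[-1],"offset":[[0,0,0]],"angular":[[0,0,0]]}'
```

```text
clock: 2.15
tool_pos: [0.594, 0.2354, 0.0617]
tool_rot: [-0.001, 0.189, 0.982, -0.001]
ft_force: [-0.1, -0.1, 0.2]
finger_gap: 0.0005
finger_force: 0.0
clock: 2.28
tool_pos: [0.5953, 0.2363, 0.0637]
tool_rot: [0.0, 0.189, 0.982, 0.0]
ft_force: [-0.7, -0.3, 0.7]
finger_gap: 0.0003
finger_force: 0.0
```

```bash
python3 -m crank '{"claw":[-1,-1],"offset":[[0,0,0.09],[0,0,0]],"angular":[[0,0,0],[0,0,0]]}';  python3 -m crank '{"claw":[-1,-1,-1,-1,-1],"offset":[[0.05,0,0],[0.05,0,0],[0.05,0,0],[0.05,0,0],[0,0,0]],"angular":[[0,0,0],[0,0,0],[0,0,0],[0,0,0],[0,0,0]]}'
python3 - <<'E'
from h import *
from plant import bot,viewer
import cv2
c=viewer.read_camera("wrist");cv2.imwrite("pics/w2.png",c["image"][100:300,180:380,::-1])
E
```

```text
clock: 2.52
tool_pos: [0.5949, 0.2362, 0.0542]
tool_rot: [0.0, 0.189, 0.982, 0.0]
ft_force: [0.8, 1.3, 0.4]
finger_gap: 0.0003
finger_force: 0.0
clock: 3.15
tool_pos: [0.5751, 0.244, 0.0535]
tool_rot: [-0.001, 0.188, 0.982, 0.0]
ft_force: [-0.0, -0.4, -0.3]
finger_gap: 0.0007
finger_force: 0.0
```

View pics/w2.png

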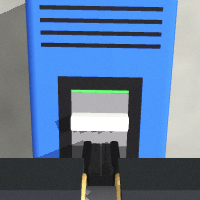

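The blue ridge has moved off: only a thin green line is left at crop (100,91) and the force is zero. I'll lift away, look with the top camera later, and go to the yellow lamp.

```bash
python3 -m crank '{"claw":[-1,-1,-1,-1,-1],"offset":[[0,0,-0.3],[0,0,-0.5],[0,0,0],[0,0,0],[0.06,-0.58,0]],"angular":[[0,0,0],[0,0,0],[0,0,-0.061],[0,0,-0.061],[0,0,0]]}'
python3 -m crank '{"claw":[-1,-1,-1,-1,-1],"offset":[[0.06,-0.58,0],[0.06,-0.58,0],[0.06,-0.58,0],[0.06,-0.58,0],[0.06,-0.58,0]],"angular":[[0,0,0],[0,0,0],[0,0,0],[0,0,0],[0,0,0]]}'
python3 -m crank '{"claw":[-1,-1,-1],"offset":[[0.06,-0.58,0],[0.06,-0.58,0],[0,0,0]],"angular":[[0,0,0],[0,0,0],[0,0,0]]}'
python3 - <<'E'
from h import *
from plant import bot,viewer
import cv2
c=viewer.read_camera("wrist");np.savez("pics/w3.npz",**c);t=viewer.read_camera("top")["image"][136:206,112:182]
i=c["image"].copy();i[-200:,:200]=cv2.resize(t,(200,200),interpolation=2);cv2.imwrite("pics/w3.png",i[:,:,::-1])
s=bot.read_state();print(s["tool_pos"],rot(s).as_matrix()[:2,0])
E
```

```text
clock: 3.82
tool_pos: [0.5624, 0.1913, 0.1333]
tool_rot: [0.0, 0.058, 0.998, 0.001]
ft_force: [-0.4, -1.6, 0.4]
finger_gap: 0.0006
finger_force: 0.0
clock: 4.45
tool_pos: [0.4964, -0.0993, 0.1337]
tool_rot: [0.0, 0.062, 0.998, 0.0]
ft_force: [0.5, 0.1, 0.3]
finger_gap: 0.0005
finger_force: 0.0
clock: 4.82
tool_pos: [0.4687, -0.2167, 0.134]
tool_rot: [0.0, 0.067, 0.998, -0.001]
ft_force: [-0.4, 0.6, 1.2]
finger_gap: 0.0007
finger_force: 0.0
[ 0.47060458 -0.2112561   0.13348746] [-0.99204312  0.12589833]
```

View pics/w3.png

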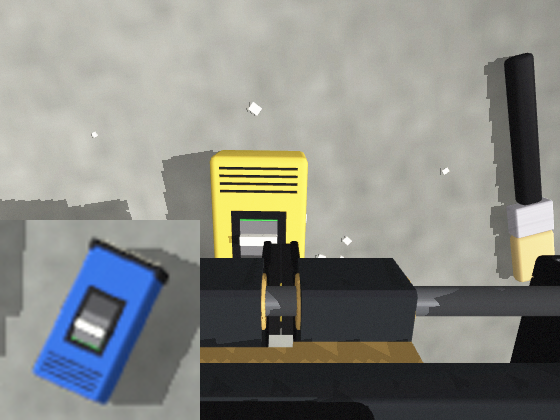

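The inset shows the blue switch off with no green. The wrist view shows the yellow ridge at about (258,240), with the lamp square to the tool.

```bash
python3 - <<'E'
from h import *
from plant import bot
c=np.load("pics/w3.npz");s=bot.read_state();R=rot(s);t=s["tool_pos"]
r=w(c,258.5,240,.058);print("ridge",r,t,R.inv().apply(r-t))
a=w(c,212,165,.05)-w(c,216,255,.05);b=w(c,306,165,.05)-w(c,306,255,.05);print(R.inv().apply(a),R.inv().apply(b))
E
```

```text
ridge [ 0.48695605 -0.23834065  0.058     ] [ 0.47060458 -0.2112561   0.13348746] [-0.01965036 -0.02487008  0.07546286]
[7.49087109e-02 1.89955023e-03 2.04502831e-05] [ 7.49127492e-02 -1.10418412e-03  1.80771608e-05]
```

```bash
python3 -m crank '{"claw":[-1,-1,-1,-1,-1],"offset":[[0.06,-0.25,0],[0,0,0.4],[0,0,0.3],[0,0,0],[0,0,0]],"angular":[[0,0,0],[0,0,0],[0,0,0],[0,0,0],[0,0,0]]}'
```

```text
clock: 5.55
tool_pos: [0.463, -0.2344, 0.0645]
tool_rot: [0.001, 0.061, 0.998, -0.0]
ft_force: [0.7, 0.2, 0.4]
finger_gap: 0.0006
finger_force: 0.0
```

```bash
python3 -m crank '{"claw":[-1,-1],"offset":[[0,0,0.1],[0,0,0]],"angular":[[0,0,0],[0,0,0]]}';  python3 -m crank '{"claw":[-1,-1,-1,-1,-1],"offset":[[-0.06,0,0],[-0.06,0,0],[-0.06,0,0],[-0.06,0,0],[0,0,0]],"angular":[[0,0,0],[0,0,0],[0,0,0],[0,0,0],[0,0,0]]}'
python3 -m crank '{"claw":[-1,-1,-1,-1,-1],"offset":[[0,0,-0.4],[0,0,-0.6],[0,0.5,0],[0,0.5,0],[0,0,0]],"angular":[[0,0,0],[0,0,0],[0,0,0],[0,0,0],[0,0,0]]}'
python3 - <<'E'
from plant import viewer
import cv2,numpy as np
t=viewer.read_camera("top")["image"]
cv2.imwrite("pics/f.png",np.hstack([cv2.resize(t[y:y+70,x:x+70],(390,390),interpolation=2) for x,y in((276,162),(112,136))])[:,:,::-1])
E
```

```text
clock: 5.8
tool_pos: [0.4618, -0.2348, 0.0535]
tool_rot: [-0.0, 0.062, 0.998, 0.0]
ft_force: [-0.9, 0.7, -0.8]
finger_gap: 0.0005
finger_force: 0.0
clock: 6.42
tool_pos: [0.4866, -0.2382, 0.0536]
tool_rot: [0.0, 0.062, 0.998, -0.0]
ft_force: [-0.4, 0.5, -0.8]
finger_gap: 0.0008
finger_force: 0.0
clock: 7.05
tool_pos: [0.499, -0.1339, 0.1536]
tool_rot: [0.0, 0.058, 0.998, 0.001]
ft_force: [-0.0, -0.1, -0.4]
finger_gap: 0.0005
finger_force: 0.0
```

View pics/f.png

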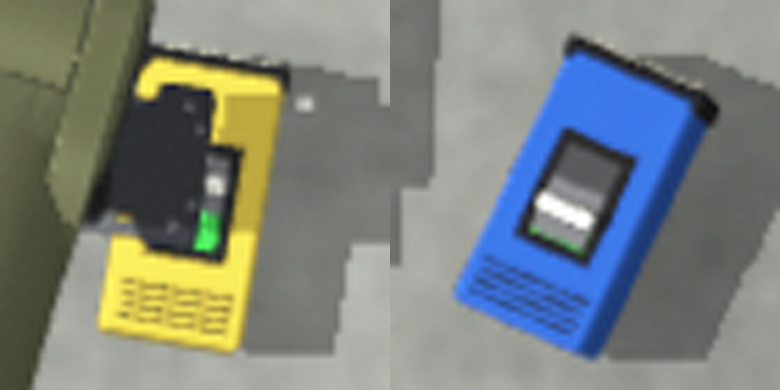

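The yellow switch shows its green patch at crop (207,232) with the ridge on the lens side at (215,184), so it is on. The blue ridge is on the off side at (565,208). The arm is clear of everything, so I'm handing in.

```bash
python3 -c "
from plant import ticket
print(ticket.finish_job())"
```

```text
the job is handed in; nothing more can be done
None
```

The blue lamp is switched off and the yellow lamp on, both confirmed in the last camera view; the job was handed in at about 7 s with the arm clear, and no verdict came back.

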